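Open the deburring drum and load the sawn bar

ROBOT

A 7-joint arm with a two-finger parallel gripper is mounted at the origin on the work surface; the furniture and walls round the work are solid. World frame = base frame: x ahead of the robot, y to its left, z up, the work surface at z = 0. Lengths are in m, angles in rad, forces in N, time in s.
With the tool pointing down it reaches from about 0.425 to 0.875 m from the base axis. Payload 4.7 kg.
Tool frame: the origin (TCP) lies at the very end of the fingers, on their centre line; the grasp point (between the pads) lies 19 mm behind it; z points along the fingers, y is the line along which they close (so a half turn about z gives the same grasp; the last joint's range is limited). The gripper opens to 87 mm and grips with 3 to 60 N. Pads are 19 mm wide; open, the fingers measure 117 mm over their backs; the gripper's body (75 mm by 190 mm) begins 51 mm behind the grasp point.
Start: joints at [1.295, 0.321, -0.07, 1.45, 0.023, 1.371, -0.057], TCP at [0.186, -0.623, 0.196] pointing down, gripper open.
Joint ranges: [-2.86, 2.86], [-0.3, 2.09], [-1.38, 1.24], [0.06, 2.45], [-1.56, 4.7], [0.09, 2.05], [-2.69, 2.69]. Speed limits (rad/s): [2.57, 2.57, 3.14, 3.14, 3.14, 3.14, 3.14].

INTERFACE

Orientations are given as a rotation vector (axis times angle).
In Python, from bench import ctrl, get_image, job gives the robot as it stands.
- The arm moves only by the shell command python3 -m crank 'ROWS' [FORCE]. ROWS is JSON, a list that holds one entry, the list of rows, each a list of 5 numbers: the shift along the tool's x, y, z in mm, then the turn about the tool's z in rad, then the closure, from -1 (fully open) to 1 (shut), so that 0 is half open. A call has 1 to 10 rows; each row shifts and turns the commanded pose from where the row before left it, along the tool's axes as they then stand; what a row does not reach is not made up. A row lasts 1/12 s, in which the tool goes at most 41.7 mm and 7.16 degrees, less where a joint would pass 70% of its speed; a pose out of reach is approached as far as the arm can. A call with a gripper value outside its range is refused whole. The fingers move at their own pace and stop on an object; FORCE is the grip in N (left out, the last holds). Time passes only in rows, so rows that do not move let the fingers close. It gives the time, the measured TCP pose, the force, the opening and the grip force at its end, in the units of the state.
- ctrl.get_state(): the state, without advancing time (a new reading comes with each control period).
- get_image(name): name is "scene" or "top"; returns a dict with "pixels" (480x640x3 uint8, red, green, blue), "fx", "fy", "cx", "cy" (pixels), "k1" (the pictures are not rectified: a ray, as slopes to the right and down, at radius r is drawn at 1 + k1 r^2 times it, then the intrinsics apply), "T" (4x4, takes a point from camera to world coordinates). Camera axes: x right, y down, z forward; pixel columns grow to the right and rows downward; lengths in m; the calibration is good to about 2 mm. A picture is of the moment at which its call begins. There is no depth.
- job.close_job(): hands the job in; it is judged then, once.
The state is a dict: "time": time; "joint_positions": joint angles; "qd": joint speeds; "joint_torque": joint torques, N m; "position": TCP position; "tool_rot": TCP orientation; "ft_force": force on the tool from outside, world axes, zero at the start; "torque": the same for the moment, N m; "grip_width": opening from 0.0 (shut) to 1.0 (fully open); "grip_force": force on a finger pad.
Only numpy, scipy, OpenCV 4.12 (cv2) and the standard library are available. Lean on these libraries where they do the work, as an engineer would, in place of code of your own. Each camera call takes 0.05 s, during which the arm holds its last target. There are 200 camera calls.

TASK

Load the small deburring machine: lift the loose lid straight out of its inclined drum by the black knob and set it down flat on the bench, knob up, clear of the machine (put it down, do not drop it). Then put the aluminium bar inside the drum and leave the drum open for more parts, without disturbing the other things on the bench.

Things in the scene. Friction and masses are not known exactly. Their poses are not given: they have to be found in the camera images.
- machine: fixed grey machine base 200 (x) x 170 (y) x 44 mm, carrying a blue drum whose axis leans 35 degrees from vertical to the machine's front. Origin: centre of the base's underside on the bench; -x is the front (panel side), z up. The drum stays within the base's outline seen from above and reaches z = 0.26 m; the knob of the seated lid 0.27 m
- drum_mouth (a point): centre of the drum's open rim, on the rim plane. Its z axis is the drum's axis, pointing out of the mouth (leaning 35 degrees to the machine's front); y is level. Rim 126 mm outside, 114 mm inside diameter; drum 152 mm outside at its widest, 124 mm deep inside, empty; four 2 mm rubber bumpers on the rim carry the lid
- drum_inside (a point): point on the drum's axis 80 mm below the rim plane, in the middle of the hollow; axes as drum_mouth
- lid: loose round lid, 0.3 kg, closing the drum: black rubber plug 107 mm diameter, 14 mm deep, inside the rim with 3 mm clearance; on it a steel plate 134 mm diameter that rests on the rim, and a black knob. Origin: centre of the plug's flat underside; z points out through the knob. Plate from z = 14 to 21 mm; total height 66 mm. On the bench it stands on the plug, origin at height 0
- lid_knob (a point): centre of the lid's round knob, 50 mm above the lid's origin along the lid's z: a black cylinder 38 mm in diameter from 36 to 65 mm above the lid's origin, on a 20 mm neck
- alu_bar: loose square bar of bare aluminium, 16 x 72 x 16 mm, lying on the bench; origin: centre of its underside; y is its long axis, z up
- steel_cube: bystander, loose dark bored steel block 58 x 58 x 56 mm; origin: centre of its underside
- flat_block: bystander, loose flat bare metal block 70 x 92 x 14 mm lying flat; origin: centre of its underside
- snips: bystander, loose cutting pliers with yellow handles lying flat, 49 x 210 x 16 mm, y is the long axis; origin: centre of their underside
- lamp_foot (a point): centre of the black foot (about 100 x 115 x 30 mm, clamp bar to the left) of the bench lamp. Its post rises from the foot to 0.6 m, leaning to the right; from its top the lamp's arm runs to the right above the rear of the bench, at x about 0.5 m, 0.5 to 0.6 m high. A dark drilled plate lies left of the foot, a yellow-capped bottle behind it
Not all that is in view belongs to the job. There is more than one size of the lid; the one meant has the size given above. What is shaped like the alu_bar but purple is not meant.

How it is judged:
By the outcome, as a careful person would: the job done as asked, in the order asked, and still so for the second after the job is handed in, with the robot touching nothing.
It also fails if it takes over 59 s, if anything falls off the work surface, if the arm or the gripper's body presses on something with over 40 N, if the wrist force passes 120 N, or if a joint passes its speed limit or range.

## Working session

There is one attempt and no reset: what is moved stays moved. The work goes in short steps, Python scripts to look and compute and a shell command to move; the robot and the scene stay as the last step left them, time stands still between calls to the robot, and variables do not carry over. Pictures are saved under pics/ and viewed, at most 10 in all, crops included, and the job is handed in when it is done.

```bash
mkdir -p pics; ls; python3 - <<'E'
from bench import ctrl,get_image
import cv2,numpy as np
for n in("scene","top"):
    d=get_image(n); cv2.imwrite(f"pics/{n}0.png",d["pixels"][:,:,::-1])
    print(n,d["fx"],d["fy"],d["cx"],d["cy"],d["k1"],np.round(d["T"],4).tolist())
print(ctrl.get_state())
E
```

```text
pics
scene 499.2735738885547 499.2735738885547 324.3055780652674 231.3212091153281 -0.11084138354592964 [[-0.8988, -0.2323, 0.3718, 0.1332], [-0.4383, 0.4996, -0.7472, 0.5543], [-0.0122, -0.8345, -0.5508, 0.689], [0.0, 0.0, 0.0, 1.0]]
top 502.8435391273056 502.8435391273056 319.8120067240957 247.7465541968213 0.03815903515275531 [[0.2158, -0.9365, 0.2765, 0.1344], [-0.9764, -0.2058, 0.0651, -0.2288], [-0.004, -0.2841, -0.9588, 1.3037], [0.0, 0.0, 0.0, 1.0]]
{'time': 0.1, 'joint_positions': array([ 1.29510822,  0.3217246 , -0.07006269,  1.45153693,  0.02260354,
        1.37077913, -0.05690083]), 'qd': array([ 0.00062169, -0.00316365,  0.00061322, -0.00310881, -0.00149171,
       -0.00011829,  0.00098841]), 'joint_torque': array([-2.53319722e-04, -4.92572415e+01, -4.05958593e-01, -3.13396883e+01,
       -6.41178573e-02,  3.95948603e-02,  1.09103416e-04]), 'position': array([ 0.18552438, -0.62241481,  0.19529457]), 'tool_rot': array([-3.10706158e+00, -4.53382195e-01,  5.34595999e-04]), 'ft_force': array([ 0.35663295, -0.05692341,  0.37899912]), 'torque': array([-0.0356653 ,  0.01728501, -0.05331962]), 'grip_force': 0.0, 'grip_width': 0.9995606973326142}
```

View pics/scene0.png

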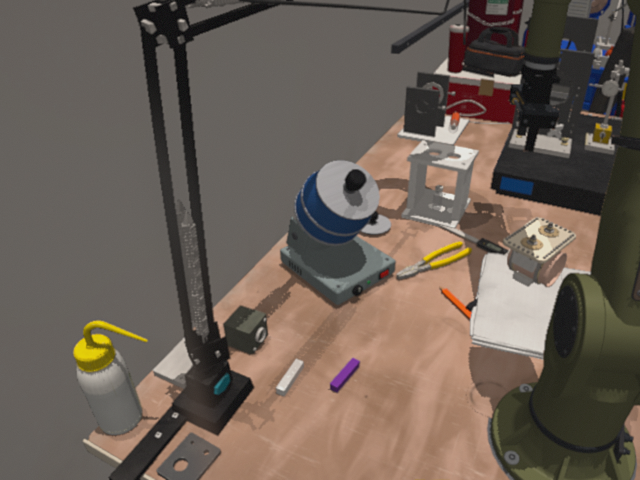

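View pics/top0.png

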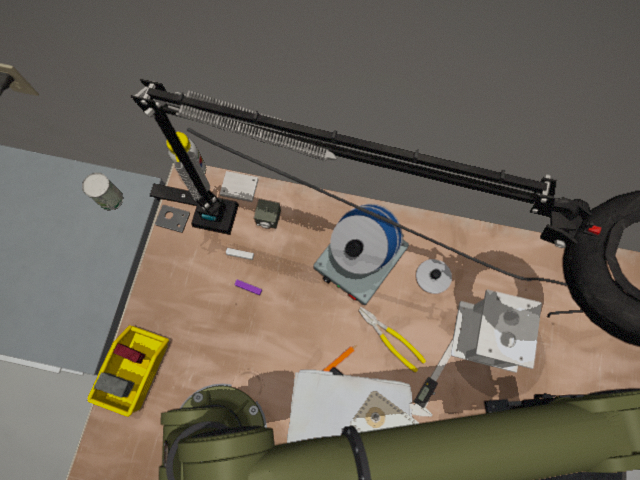

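The scene view shows the lid knob at about (355,180), the bar at (290,377), and the purple decoy at (345,375). In the top view the knob is at (354,248) and the bar at (240,253), with a smaller lid at (434,276). I'll zoom in and triangulate.

```bash
cat > h.py <<'E'
import cv2,numpy as np
from bench import ctrl,get_image
from scipy.spatial.transform import Rotation as R
def K(d): return np.array([[d["fx"],0,d["cx"]],[0,d["fy"],d["cy"]],[0,0,1.]]),np.array([d["k1"],0,0,0,0.])
def ray(d,p):
    k,D=K(d); u=cv2.undistortPoints(np.array([[p]],float),k,D)[0,0]
    T=np.array(d["T"]); v=T[:3,:3]@[u[0],u[1],1]; return T[:3,3],v/np.linalg.norm(v)
def plane(d,p,z): o,v=ray(d,p); return o+v*(z-o[2])/v[2]
def tri(d1,p1,d2,p2):
    o1,v1=ray(d1,p1);o2,v2=ray(d2,p2)
    s=np.linalg.lstsq(np.c_[v1,-v2],o2-o1,rcond=None)[0]
    a=o1+s[0]*v1;b=o2+s[1]*v2; return (a+b)/2,np.linalg.norm(a-b)
def proj(d,P):
    k,D=K(d);T=np.linalg.inv(np.array(d["T"]))
    return cv2.projectPoints(np.atleast_2d(P).astype(float),cv2.Rodrigues(T[:3,:3])[0],T[:3,3],k,D)[0][:,0]
def crop(d,x,y,w,h,s):
    return cv2.resize(d["pixels"][y:y+h,x:x+w,::-1],None,fx=s,fy=s,interpolation=cv2.INTER_CUBIC)
E
python3 - <<'E'
from h import *
s=get_image("scene");t=get_image("top")
A=np.hstack([crop(s,275,150,130,100,3),crop(t,305,195,130,100,3)])
B=np.hstack([crop(s,255,340,130,75,3),crop(t,200,235,130,75,3)])
cv2.imwrite("pics/c1.png",np.vstack([A,B]))
p=lambda n,a,b:print(n,*[np.round(x,4) for x in tri(s,a,t,b)])
p("knob",(354.5,180.5),(353.5,248.5)); p("bar",(290,377),(240,253.5)); p("purple",(345,375),(249,287)); p("small",(375,224),(434,277))
p("cube",(247,329),(266,214));
E
```

```text
knob [ 0.4555 -0.2291  0.2456] 0.0034
bar [0.4473 0.065  0.0052] 0.0001
purple [0.3639 0.0184 0.0033] 0.0005
small [ 0.4923 -0.452   0.0094] 0.0031
cube [0.5628 0.0194 0.0317] 0.0001
```

View pics/c1.png

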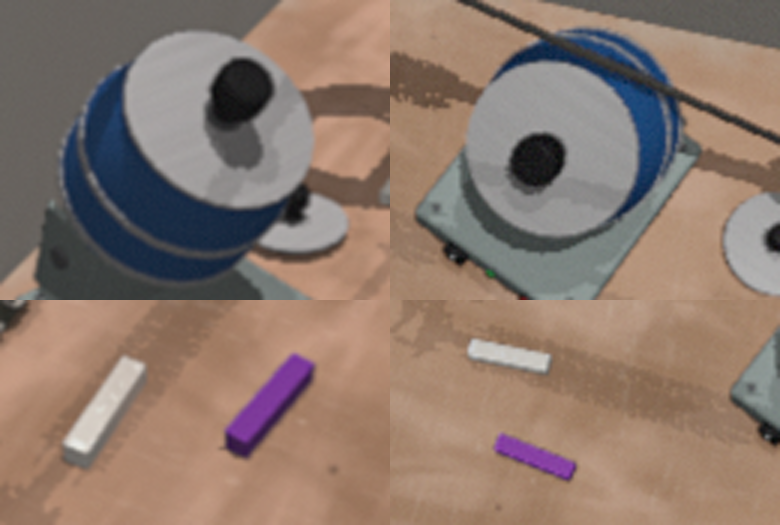

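The crops show the knob top centre at scene ~(355,180) and top ~(354,247). The white bar's ends are visible, as are the base's front edge and corners: top (314,267), (368,303) and (408,245). Next I'll get the machine yaw and check it by overlay.

```bash
python3 - <<'E'
from h import *
s=get_image("scene");t=get_image("top")
c=[plane(t,p,0.044) for p in((313.7,267),(368,303),(408.5,245))]
print(np.round(c,4)); f=c[1]-c[0]; print("len",np.linalg.norm(f),np.linalg.norm(c[2]-c[1]))
e1=np.arctan2(*(f)[[1,0]])-np.pi/2; g=c[2]-c[1]; e2=np.arctan2(g[1],g[0]); print("yaw est (front edge +-pi, side)",np.degrees([e1,e2]))
from scipy.optimize import least_squares
# bar
bt=[plane(t,p,0.016) for p in((200+78/3,235+48/3),(200+160/3,235+63/3))]
bs=[plane(s,p,0.016) for p in((255+72/3,340+150/3),(255+134/3,340+62/3))]
# plate ellipse fit in both views: gray segmentation around
def outline(d,x,y,w,h):
    im=d["pixels"][y:y+h,x:x+w].astype(int); m=((im.min(2)>110)&(im.max(2)-im.min(2)<22)).astype(np.uint8)
    m=cv2.morphologyEx(m,cv2.MORPH_OPEN,np.ones((3,3),np.uint8))
    cs=max(cv2.findContours(m,0,1)[0],key=cv2.contourArea); h_=cv2.convexHull(cs)[:,0]+[x,y]
    return cv2.fitEllipse(h_.astype(np.float32))
es=outline(s,310,155,75,75);et=outline(t,325,210,75,70)
print("ell",es,et,tri(s,es[0],t,et[0]))
print("bar",np.round(bt,4),np.round(bs,4))
yaw=e2
for yaw in (e2,):
    fr=-np.array([np.cos(yaw),np.sin(yaw),0]); ax=np.array([0,0,np.cos(np.radians(35))])+fr*np.sin(np.radians(35))
    print("axis",ax)
E
```

```text
[[ 0.4437 -0.1391  0.044 ]
 [ 0.3817 -0.2937  0.044 ]
 [ 0.5548 -0.368   0.044 ]]
len 0.1666005290175416 0.18836671202301047
yaw est (front edge +-pi, side) [-201.85957562  -23.21569076]
ell ((347.48175048828125, 189.00381469726562), (52.30853271484375, 68.40338134765625), 127.49901580810547) ((358.5833740234375, 244.1607208251953), (56.151824951171875, 59.33120346069336), 141.356201171875) (array([ 0.47504008, -0.23858498,  0.21848216]), np.float64(0.0011461262494010872))
bar [[0.4434 0.1008 0.016 ]
 [0.4456 0.0262 0.016 ]] [[0.4455 0.1051 0.016 ]
 [0.445  0.033  0.016 ]]
axis [-0.52713247  0.22610016  0.81915204]
```

```bash
python3 - <<'E'
from h import *
s=get_image("scene");t=get_image("top")
for z in(.5,.55,.6): print(z,[np.round(plane(t,p,z)[:2],3).tolist() for p in((150,95),(335,140),(450,172),(545,190),(190,130),(300,183),(400,227),(570,285))])
print("scene",[np.round(plane(s,p,z),3).tolist() for p,z in (((165,20),.55),((165,20),.6),((290,1),.55),((430,35),.5))])
f=R.from_rotvec(ctrl.get_state()["tool_rot"]).as_matrix(); print(f.round(3))
ym=np.radians(-22.6); mx=np.array([np.cos(ym),np.sin(ym),0])
ax=-mx*np.sin(np.radians(35))+np.array([0,0,np.cos(np.radians(35))])
k=np.array([.459,-.2315,.242]); o=k-50e-3*ax; m=o+12e-3*ax
th=np.linspace(0,2*np.pi,80)[:,None]; u=np.array([-mx[1],mx[0],0]); v=np.cross(ax,u)
def circ(c,r): return c+r*(np.cos(th)*u+np.sin(th)*v)
out=[]
for d,x,y in((s,275,150),(t,305,195)):
    im=crop(d,x,y,130,100,3)
    for c,r,col in((o+.021*ax,.067,(0,0,255)),(k+.015*ax,.019,(0,255,255)),(m,.063,(0,255,0))):
        cv2.polylines(im,[((proj(d,circ(c,r))-[x,y]+.5)*3).astype(int)],True,col,1)
    out.append(im)
cv2.imwrite("pics/o1.png",np.hstack(out)); print("mouth",m.round(4),"axis",ax.round(3),"mx",mx.round(3))
E
```

```text
0.5 [[0.583, 0.19], [0.567, -0.158], [0.549, -0.365], [0.549, -0.528], [0.531, 0.099], [0.473, -0.115], [0.431, -0.298], [0.392, -0.582]]
0.55 [[0.555, 0.164], [0.54, -0.162], [0.523, -0.357], [0.523, -0.509], [0.506, 0.079], [0.452, -0.123], [0.412, -0.294], [0.376, -0.56]]
0.6 [[0.527, 0.138], [0.513, -0.166], [0.497, -0.348], [0.498, -0.491], [0.481, 0.058], [0.431, -0.13], [0.394, -0.29], [0.36, -0.538]]
scene [[0.723, -0.075, 0.55], [0.511, 0.151, 0.6], [0.622, -0.3, 0.55], [0.368, -0.352, 0.5]]
[[ 0.958  0.286 -0.   ]
 [ 0.286 -0.958  0.   ]
 [-0.    -0.    -1.   ]]
mouth [ 0.4791 -0.2399  0.2109] axis [-0.53   0.22   0.819] mx [ 0.923 -0.384  0.   ]
```

View pics/o1.png

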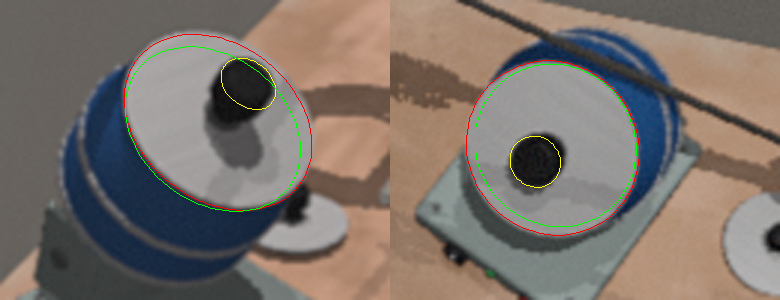

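The overlay fits: the red circle is on the plate outline and the yellow one on the knob top in both views. Before moving, I'll check the cable and stand heights.

```bash
python3 - <<'E'
from h import *
s=get_image("scene");t=get_image("top")
for p in((310,3),(370,7),(420,12),(400,48),(460,12)):
    o,v=ray(s,p)
    print(p,[(round(z,2),(o+v*(z-o[2])/v[2]).round(2)[:2].tolist(),proj(t,o+v*(z-o[2])/v[2])[0].round(0).tolist()) for z in(.45,.5,.55,.58,.6,.62)])
for a,b in (((445,150),(512,312)),((415,105),(440,276)),((534,238),(375,415)),((457,248),(395,345))): print(a,b,*[np.round(x,3) for x in tri(s,a,t,b)])
E
```

```text
(310, 3) [(0.45, [0.89, -0.9], [752.0, 74.0]), (0.5, [0.74, -0.6], [594.0, 103.0]), (0.55, [0.58, -0.29], [415.0, 136.0]), (0.58, [0.48, -0.11], [295.0, 157.0]), (0.6, [0.42, 0.01], [207.0, 173.0]), (0.62, [0.35, 0.13], [111.0, 189.0])]
(370, 7) [(0.45, [0.7, -0.9], [752.0, 167.0]), (0.5, [0.58, -0.59], [586.0, 182.0]), (0.55, [0.46, -0.29], [403.0, 199.0]), (0.58, [0.39, -0.11], [281.0, 210.0]), (0.6, [0.34, 0.01], [193.0, 217.0]), (0.62, [0.3, 0.13], [98.0, 226.0])]
(420, 12) [(0.45, [0.54, -0.88], [742.0, 246.0]), (0.5, [0.45, -0.58], [572.0, 248.0]), (0.55, [0.37, -0.28], [386.0, 251.0]), (0.58, [0.32, -0.1], [264.0, 252.0]), (0.6, [0.28, 0.02], [177.0, 253.0]), (0.62, [0.25, 0.14], [83.0, 255.0])]
(400, 48) [(0.45, [0.45, -0.44], [477.0, 242.0]), (0.5, [0.38, -0.23], [356.0, 245.0]), (0.55, [0.32, -0.02], [219.0, 248.0]), (0.58, [0.28, 0.1], [127.0, 250.0]), (0.6, [0.25, 0.18], [61.0, 251.0]), (0.62, [0.22, 0.27], [-11.0, 253.0])]
(460, 12) [(0.45, [0.44, -0.94], [780.0, 310.0]), (0.5, [0.38, -0.63], [597.0, 301.0]), (0.55, [0.31, -0.31], [401.0, 291.0]), (0.58, [0.27, -0.13], [274.0, 285.0]), (0.6, [0.25, -0.0], [183.0, 281.0]), (0.62, [0.22, 0.12], [87.0, 277.0])]
(445, 150) (512, 312) [ 0.387 -0.605  0.176] 0.036
(415, 105) (440, 276) [ 0.402 -0.405  0.349] 0.004
(534, 238) (375, 415) [ 0.12  -0.35   0.136] 0.006
(457, 248) (395, 345) [ 0.281 -0.378  0.05 ] 0.024
```

```bash
python3 -m crank '[[[0,0,-40,0,-1],[0,0,-40,0,-1],[0,0,-40,0,-1]]]' 20
```

```text
time: 0.75
position: [0.1855, -0.6223, 0.3172]
tool_rot: [-3.107, -0.453, 0.0]
ft_force: [0.4, -1.8, 1.1]
grip_width: 0.995
grip_force: 0.0
```

```bash
python3 - <<'E'
from h import *
s=get_image("scene");t=get_image("top")
a=crop(s,240,0,260,80,3);b=crop(t,120,80,520,220,1.5);
cv2.imwrite("pics/c2.png",np.vstack([a,b]))
st=ctrl.get_state();print(st["joint_positions"].round(3))
E
```

```text
[ 1.289  0.293 -0.066  1.233  0.019  1.602 -0.054]
```

View pics/c2.png

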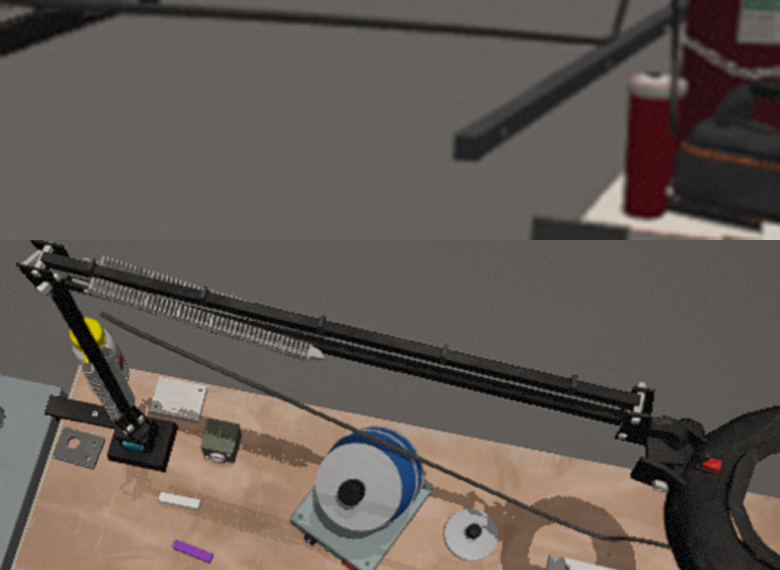

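```bash
python3 - <<'E'
from h import *
s=get_image("scene");t=get_image("top")
print("kink",tri(s,(440,13),t,(523,278)))
for p in((187,130),(253,162),(320,190),(380,216),(450,246)):
    print(p,[(z,plane(t,p,z)[:2].round(3).tolist(),proj(s,plane(t,p,z))[0].round(0).tolist()) for z in(.5,.52,.55,.6,.65,.7,.8)])
E
```

```text
kink (array([ 0.38667558, -0.50272572,  0.51353373]), np.float64(0.007505812690479497))
(187, 130) [(0.5, [0.529, 0.105], [193.0, 98.0]), (0.52, [0.52, 0.096], [202.0, 81.0]), (0.55, [0.505, 0.084], [215.0, 54.0]), (0.6, [0.48, 0.063], [239.0, 7.0]), (0.65, [0.456, 0.042], [265.0, -42.0]), (0.7, [0.431, 0.022], [292.0, -93.0]), (0.8, [0.382, -0.02], [350.0, -195.0])]
(253, 162) [(0.5, [0.494, -0.026], [275.0, 73.0]), (0.52, [0.485, -0.031], [281.0, 58.0]), (0.55, [0.472, -0.039], [292.0, 35.0]), (0.6, [0.449, -0.051], [310.0, -6.0]), (0.65, [0.427, -0.064], [330.0, -48.0]), (0.7, [0.405, -0.076], [351.0, -92.0]), (0.8, [0.36, -0.102], [397.0, -184.0])]
(320, 190) [(0.5, [0.468, -0.152], [332.0, 54.0]), (0.52, [0.459, -0.154], [337.0, 41.0]), (0.55, [0.447, -0.157], [345.0, 21.0]), (0.6, [0.426, -0.162], [360.0, -15.0]), (0.65, [0.406, -0.166], [376.0, -52.0]), (0.7, [0.385, -0.171], [393.0, -91.0]), (0.8, [0.343, -0.181], [430.0, -174.0])]
(380, 216) [(0.5, [0.443, -0.262], [373.0, 41.0]), (0.52, [0.435, -0.261], [377.0, 29.0]), (0.55, [0.424, -0.26], [384.0, 11.0]), (0.6, [0.405, -0.258], [396.0, -20.0]), (0.65, [0.385, -0.256], [410.0, -54.0]), (0.7, [0.366, -0.254], [424.0, -90.0]), (0.8, [0.328, -0.25], [454.0, -167.0])]
(450, 246) [(0.5, [0.416, -0.385], [410.0, 29.0]), (0.52, [0.409, -0.381], [414.0, 19.0]), (0.55, [0.398, -0.375], [420.0, 3.0]), (0.6, [0.381, -0.366], [430.0, -26.0]), (0.65, [0.363, -0.356], [441.0, -56.0]), (0.7, [0.346, -0.346], [452.0, -89.0]), (0.8, [0.311, -0.327], [478.0, -159.0])]
```

The rod hangs at about z 0.51–0.60, above x 0.39–0.48, so I'll watch the torques near it. I'm starting towards the knob.

```bash
python3 -m crank '[[[31,-24.5,0,0,-1],[31,-24.5,0,0,-1],[31,-24.5,0,0,-1],[31,-24.5,0,0,-1],[31,-24.5,0,0,-1],[31,-24.5,0,0,-1],[31,-24.5,0,0,-1]]]'; python3 - <<'E'
from h import *
s=get_image("scene");t=get_image("top");st=ctrl.get_state();print(st["joint_positions"].round(3),st["joint_torque"].round(1),st["position"].round(4))
cv2.imwrite("pics/m1.png",np.hstack([crop(s,200,0,440,300,.9),crop(t,240,80,400,270,1)[:270,:400]]))
E
```

```text
time: 1.53
position: [0.3448, -0.3942, 0.3145]
tool_rot: [-3.107, -0.453, 0.003]
ft_force: [0.8, -0.1, 0.8]
grip_width: 0.999
grip_force: 0.0
[ 1.04   0.031 -0.256  1.553  0.005  1.56  -0.484] [  0.4 -32.9   0.2 -31.1  -0.1   0.1  -0.5] [ 0.3499 -0.3892  0.3154]
```

View pics/m1.png

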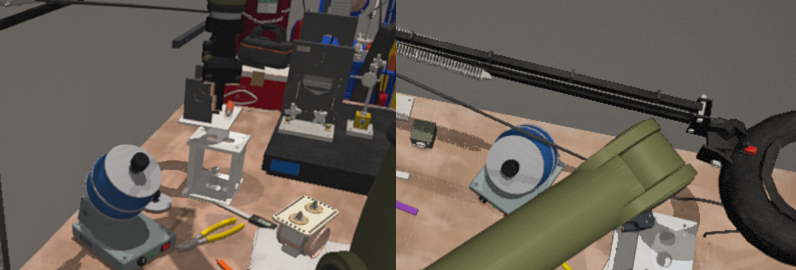

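The composite shows the arm now right of the drum, with its wrist above the rod. Next: rotate, then creep across with a torque check.

```bash
cat > chk.py <<'E'
from h import *
st=ctrl.get_state();t=st["joint_torque"];f=st["ft_force"]
print(round(st["time"],2),"p",st["position"].round(4),"tq",t.round(1),"f",f.round(1),"w",round(st["grip_width"]*87,1),round(st["grip_force"],1))
bad=abs(t[0])>5 or abs(t[2])>5 or abs(t[4])>3 or np.linalg.norm(f)>10
raise SystemExit(1 if bad else 0)
E
python3 -m crank '[[[0,0,0,0.114,-1],[0,0,0,0.114,-1],[0,0,0,0.114,-1],[0,0,0,0.114,-1],[0,0,0,0.114,-1],[0,0,0,0.114,-1],[0,0,0,0,-1]]]' && python3 chk.py && python3 -m crank '[[[1,-5,0,0,-1],[1,-5,0,0,-1],[1,-5,0,0,-1],[1,-5,0,0,-1],[1,-5,0,0,-1]]]' >/dev/null && python3 chk.py && python3 -m crank '[[[1,-5,0,0,-1],[1,-5,0,0,-1],[1,-5,0,0,-1],[1,-5,0,0,-1],[1,-5,0,0,-1]]]' >/dev/null && python3 chk.py && python3 -m crank '[[[1,-5,0,0,-1],[1,-5,0,0,-1],[1,-5,0,0,-1],[1,-5,0,0,-1],[1,-5,0,0,-1]]]' >/dev/null && python3 chk.py && python3 -m crank '[[[1,-5,0,0,-1],[1,-5,0,0,-1],[1,-5,0,0,-1],[1,-5,0,0,-1],[1,-5,0,0,-1]]]' >/dev/null && python3 chk.py
```

```text
time: 2.22
position: [0.3438, -0.3965, 0.3147]
tool_rot: [-3.078, 0.62, 0.004]
ft_force: [0.5, 0.0, 0.3]
grip_width: 1.002
grip_force: 0.0
2.22 p [ 0.3438 -0.3965  0.3147] tq [ -0.1 -33.5  -0.3 -32.2  -0.1  -0.1  -1.2] f [0.5 0.  0.3] w 87.2 0.0
2.63 p [ 0.3594 -0.3747  0.3162] tq [  0.4 -32.1   0.  -32.   -0.   -0.1   0.1] f [0.6 1.1 0.2] w 87.2 0.0
3.05 p [ 0.3734 -0.3538  0.3163] tq [  0.3 -31.6   0.1 -32.1  -0.   -0.1   0.1] f [ 0.2 -0.2 -0.5] w 86.7 0.0
3.47 p [ 0.3876 -0.3327  0.3163] tq [  0.3 -31.    0.1 -32.   -0.   -0.1   0.1] f [0.6 0.3 0.4] w 86.7 0.0
3.88 p [ 0.4018 -0.3115  0.3163] tq [  0.3 -30.6   0.2 -32.   -0.   -0.1   0.1] f [ 0.7 -0.9 -0.4] w 87.0 0.0
```

The rod offers no resistance, so I'm continuing.

```bash
python3 -m crank '[[[1.5,-8,0,0,-1],[1.5,-8,0,0,-1],[1.5,-8,0,0,-1],[1.5,-8,0,0,-1]]]' >/dev/null && python3 chk.py && python3 -m crank '[[[2,-8,0,0,-1],[2,-8,0,0,-1],[2,-8,0,0,-1],[2,-8,0,0,-1]]]' >/dev/null && python3 chk.py && python3 -m crank '[[[2,-8,0,0,-1],[2,-8,0,0,-1],[2,-8,0,0,-1],[2,-8,0,0,-1],[0,0,0,0,-1],[0,0,0,0,-1]]]' && python3 chk.py
```

```text
4.22 p [ 0.4199 -0.2838  0.3163] tq [  0.6 -30.1   0.3 -32.   -0.   -0.1   0.2] f [-0.6 -0.8  0.7] w 86.8 0.0
4.55 p [ 0.4396 -0.2574  0.3162] tq [  0.5 -30.4   0.2 -31.9  -0.   -0.1   0.2] f [-0.4 -0.4  0.3] w 86.6 0.0
time: 5.05
position: [0.4582, -0.231, 0.3157]
tool_rot: [-3.081, 0.614, 0.003]
ft_force: [-0.6, -0.4, -0.2]
grip_width: 0.998
grip_force: 0.0
5.05 p [ 0.4582 -0.231   0.3157] tq [ -0.7 -30.1  -0.8 -34.   -0.2  -0.8  -0. ] f [-0.6 -0.4 -0.2] w 86.8 0.0
```

```bash
python3 -m crank '[[[0,0,23,0,-1],[0,0,23,0,-1],[0,0,23,0,-1],[0,0,12,0,-1],[0,0,12,0,-1],[0,0,0,0,-1]]]' >/dev/null && python3 chk.py && python3 -m crank '[[[0,0,0,0,1],[0,0,0,0,1],[0,0,0,0,1],[0,0,0,0,1],[0,0,0,0,1],[0,0,0,0,1],[0,0,0,0,1]]]' 30 && python3 chk.py
```

```text
5.55 p [ 0.4582 -0.2317  0.222 ] tq [  0.9 -27.2   0.6 -30.9   0.1  -0.4  -0. ] f [-1.4  0.1  0. ] w 86.8 0.0
time: 6.13
position: [0.4589, -0.232, 0.2237]
tool_rot: [3.08, -0.616, 0.001]
ft_force: [0.0, -0.2, 0.4]
grip_width: 0.555
grip_force: 0.0
6.13 p [ 0.4589 -0.232   0.2237] tq [ -0.7 -27.3  -1.  -29.9   0.1  -0.1  -0. ] f [ 0.  -0.2  0.4] w 48.3 0.0
```

Still closing. I'll continue the close, then lift along the drum axis.

```bash
python3 -m crank '[[[0,0,0,0,1],[0,0,0,0,1],[0,0,0,0,1],[0,0,0,0,1]]]' >/dev/null; python3 chk.py && python3 -m crank '[[[-2.3,0,-3.3,0,1],[-2.3,0,-3.3,0,1],[-2.3,0,-3.3,0,1]]]' >/dev/null; python3 chk.py && python3 -m crank '[[[-2.9,0,-4.1,0,1],[-2.9,0,-4.1,0,1],[-2.9,0,-4.1,0,1],[-2.9,0,-4.1,0,1],[-2.9,0,-4.1,0,1],[-2.9,0,-4.1,0,1],[0,0,0,0,1]]]' >/dev/null; python3 chk.py
```

```text
6.47 p [ 0.4592 -0.2313  0.2237] tq [ -0.2 -26.6  -0.5 -28.7   1.1  -0.1   0.1] f [1.6 2.2 1.2] w 36.6 30.0
6.72 p [ 0.4518 -0.2287  0.232 ] tq [  0.4 -31.3   0.2 -32.5   0.4   0.7  -0.1] f [ 1.9 -0.  -4.1] w 36.2 29.9
7.3 p [ 0.4361 -0.2225  0.2589] tq [  0.1 -29.1   0.6 -33.4  -0.    0.    0. ] f [ 0.9  0.2 -3.5] w 36.6 30.0
```

The lid is out and its 3 N weight is carried. I'll put it on the free spot left of the bars, near (0.40, 0.20). First I move sideways, then turn so the pivoting runs along +y.

```bash
python3 -m crank '[[[-8,-16,0,0,1],[-17,-33,0,0,1],[-18,-35,0,0,1],[-18,-35,0,0,1],[-18,-35,0,0,1],[-18,-35,0,0,1],[-18,-35,0,0,1],[-18,-35,0,0,1],[-18,-35,0,0,1],[-18,-33,0,0,1]]]' >/dev/null; python3 chk.py && python3 -m crank '[[[-8,-16,0,-0.115,1],[0,0,0,-0.115,1],[0,0,0,-0.115,1],[0,0,0,-0.115,1],[0,0,0,-0.115,1],[0,0,0,-0.115,1],[0,0,0,-0.115,1],[0,0,0,-0.115,1]]]' >/dev/null; python3 chk.py && python3 -m crank '[[[0,0,0,-0.115,1],[0,0,0,-0.115,1],[0,0,0,-0.115,1],[0,0,0,-0.115,1],[0,0,0,-0.115,1],[0,0,0,-0.115,1],[0,0,0,-0.115,1],[0,0,0,-0.115,1],[0,0,0,-0.115,1],[0,0,0,0,1]]]'; python3 chk.py;python3 - <<'E'
from h import *
s=get_image("scene");t=get_image("top");print(ctrl.get_state()["joint_positions"].round(2))
cv2.imwrite("pics/m2.png",np.hstack([crop(s,60,150,330,330,1.2),crop(t,90,150,330,330,1.2)]))
E
```

```text
8.13 p [0.4049 0.1472 0.2577] tq [  1.  -12.6   7.3 -32.5   0.    0.3   1. ] f [ 1.1  0.2 -4.2] w 36.5 30.0
8.13 p [0.4049 0.1472 0.2577] tq [  1.  -12.6   7.3 -32.5   0.    0.3   1. ] f [ 1.1  0.2 -4.2] w 36.5 30.0
8.13 p [0.4049 0.1472 0.2577] tq [  1.  -12.6   7.3 -32.5   0.    0.3   1. ] f [ 1.1  0.2 -4.2] w 36.5 30.0
[ 0.59 -0.23 -0.86  1.83 -0.17  1.46 -2.18]
```

View pics/m2.png

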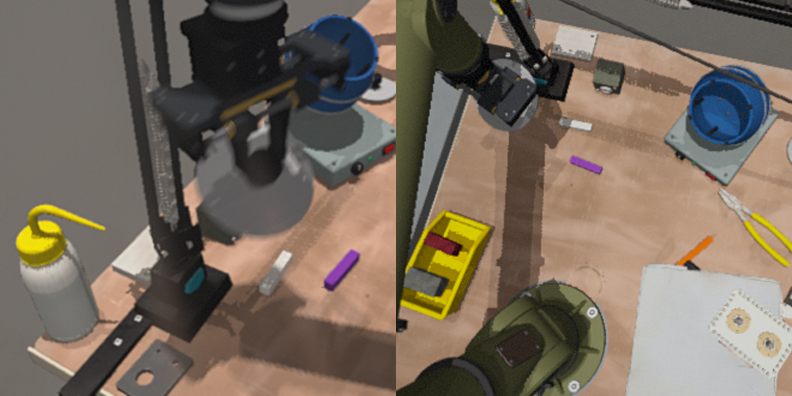

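The lid is held tilted near the target and the drum is open and empty. The stop was only the braking torque, so I'm going on with the turn.

```bash
python3 -m crank '[[[0,0,0,0,1],[0,0,0,-0.115,1],[0,0,0,-0.115,1],[0,0,0,-0.115,1],[0,0,0,-0.115,1],[0,0,0,-0.115,1],[0,0,0,-0.115,1],[0,0,0,-0.115,1],[0,0,0,-0.115,1]]]' >/dev/null; python3 chk.py && python3 -m crank '[[[0,0,0,-0.115,1],[0,0,0,-0.115,1],[0,0,0,-0.115,1],[0,0,0,-0.115,1],[0,0,0,-0.115,1],[0,0,0,-0.115,1],[0,0,0,-0.115,1],[0,0,0,-0.115,1],[0,0,0,-0.12,1],[0,0,0,0,1]]]'; python3 chk.py;python3 - <<'E'
from h import *
print(ctrl.get_state()["joint_positions"].round(2)); t=get_image("top")
c=[plane(t,p,0) for p in ((160,182),(118,310))];print(np.round(c,3)) # bench edge
print("foot/plate",[np.round(plane(t,p,z),3).tolist() for p,z in(((193,229),.03),((228,234),.03),((237,203),.03),((182,231),0.003))])
E
```

```text
8.98 p [0.4059 0.1429 0.2574] tq [  1.  -14.9   3.9 -33.6  -0.1  -0.1  -1.4] f [-0.3  0.1 -4.2] w 37.1 30.0
time: 9.82
position: [0.4059, 0.143, 0.2574]
tool_rot: [-2.226, -2.217, 0.001]
ft_force: [-0.6, -0.4, -3.8]
grip_width: 0.421
grip_force: 30.0
9.82 p [0.4059 0.143  0.2574] tq [ -0.3 -17.6   3.4 -33.7  -0.1   0.    1.2] f [-0.6 -0.4 -3.8] w 36.7 30.0
[ 0.33 -0.19 -0.63  1.84 -0.11  1.46 -0.28]
[[0.602 0.339 0.   ]
 [0.233 0.335 0.   ]]
foot/plate [[0.48, 0.199, 0.03], [0.487, 0.105, 0.03], [0.577, 0.104, 0.03], [0.476, 0.236, 0.003]]
```

```bash
python3 -m crank '[[[16,-5,0,0,1],[16,-6,15,0,1],[0,0,30,0,1],[0,0,30,0,1],[0,0,30,0,1],[0,0,30,0,1],[0,0,20,0,1],[0,0,15,0,1],[0,0,8,0,1],[0,0,0,0,1]]]' >/dev/null; python3 chk.py && python3 -m crank '[[[0,0,4,0,1],[0,0,4,0,1],[0,0,0,0,1]]]' >/dev/null; python3 chk.py;python3 - <<'E'
from h import *
print(ctrl.get_state()["joint_positions"].round(2)); s=get_image("scene");t=get_image("top")
cv2.imwrite("pics/m3.png",np.hstack([crop(s,60,270,260,210,1.5),crop(t,90,170,260,210,1.5)]))
E
```

```text
10.7 p [0.3937 0.1754 0.0781] tq [ -0.1 -21.    0.3 -30.   -0.1  -0.4  -0.1] f [-0.6  0.5 -3.1] w 36.7 30.0
10.95 p [0.3954 0.1764 0.0719] tq [ -0.  -21.7   0.2 -30.2  -0.1  -0.2  -0.1] f [-0.7 -0.9 -3.9] w 36.2 30.0
[ 0.28 -0.01 -0.75  2.09 -0.01  1.06 -0.47]
```

View pics/m3.png

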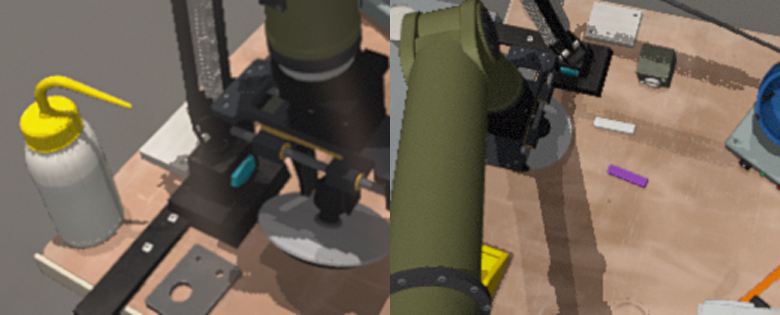

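The lid hangs tilted over the clear spot, low side towards −y, clear of the lamp foot. I'll keep going down to contact.

```bash
python3 -m crank '[[[0,0,4,0,1],[0,0,4,0,1],[0,0,4,0,1],[0,0,0,0,1]]]' >/dev/null; python3 chk.py && python3 -m crank '[[[0,0,2,0,1],[0,0,2,0,1],[0,0,0,0,1]]]' >/dev/null; python3 chk.py && python3 -m crank '[[[0,0,2,0,1],[0,0,2,0,1],[0,0,0,0,1]]]' 12 >/dev/null; python3 chk.py
```

```text
11.38 p [0.3942 0.1762 0.0588] tq [ -0.1 -22.5  -0.2 -29.8  -0.1  -0.2  -0.1] f [ 0.5  0.  -4. ] w 36.6 30.0
11.63 p [0.3947 0.1764 0.0553] tq [ -0.  -22.6  -0.3 -29.3  -0.1  -0.1  -0. ] f [-0.3 -1.  -4.5] w 36.6 30.0
11.88 p [0.3947 0.1762 0.0513] tq [ -0.2 -22.8  -0.6 -29.3  -0.2  -0.2  -0. ] f [-0.1 -0.6 -4.2] w 37.2 12.0
```

```bash
python3 -m crank '[[[0,0,2,0,1],[0,0,2,0,1],[0,0,0,0,1]]]' >/dev/null; python3 chk.py && python3 -m crank '[[[0,0,2,0,1],[0,0,2,0,1],[0,0,0,0,1]]]' >/dev/null; python3 chk.py
```

```text
12.13 p [0.3947 0.1763 0.0473] tq [ -0.1 -23.1  -0.6 -29.   -0.1  -0.1  -0. ] f [-0.9 -0.5 -4.4] w 37.4 12.0
12.38 p [0.3947 0.1764 0.0433] tq [ -0.  -23.3  -0.7 -28.8  -0.   -0.1  -0. ] f [ 0.4 -0.6 -4.5] w 36.7 12.0
```

```bash
python3 -m crank '[[[0,0,2,0,1],[0,0,0,0,1]]]' >/dev/null; python3 chk.py && python3 -m crank '[[[0,0,2,0,1],[0,0,0,0,1]]]' >/dev/null; python3 chk.py; python3 - <<'E'
from h import *
s=get_image("scene");cv2.imwrite("pics/m4.png",crop(s,130,340,240,140,3))
E
```

```text
12.55 p [0.3948 0.1764 0.0414] tq [ -0.  -23.4  -0.7 -28.7  -0.   -0.1  -0. ] f [-0.7  0.3 -3.9] w 37.0 12.0
12.72 p [0.3948 0.1764 0.0394] tq [ -0.  -23.5  -0.8 -28.6  -0.   -0.1  -0. ] f [ 0.1  0.3 -3.7] w 37.3 12.0
```

View pics/m4.png

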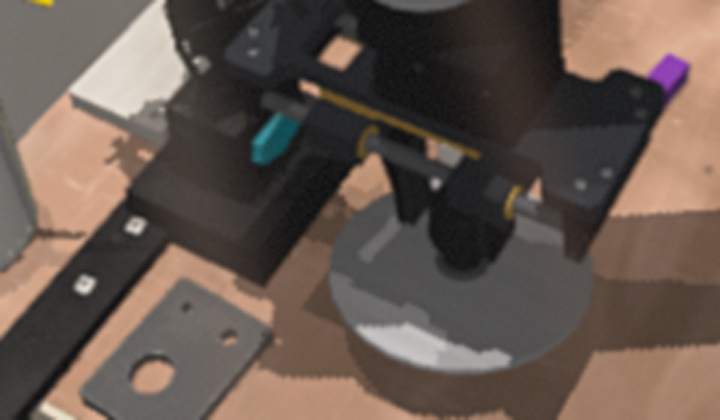

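The lid has swung almost level in the light grip. I'm lowering it in fine steps until the bench takes its weight.

```bash
python3 -m crank '[[[0,0,2,0,1],[0,0,2,0,1],[0,0,0,0,1]]]' >/dev/null; python3 chk.py; python3 -m crank '[[[0,0,1.5,0,1],[0,0,0,0,1]]]' >/dev/null; python3 chk.py && python3 -m crank '[[[0,0,1,0,1],[0,0,0,0,1]]]' >/dev/null; python3 chk.py && python3 -m crank '[[[0,0,1,0,1],[0,0,0,0,1]]]' >/dev/null; python3 chk.py
```

```text
13.02 p [0.3956 0.1782 0.0364] tq [  1.6 -21.9   0.8 -25.3   1.    0.1   0. ] f [-1.5  4.3  2.4] w 37.3 12.0
13.18 p [0.3962 0.1791 0.0355] tq [  2.5 -21.    1.7 -23.5   1.6   0.4   0. ] f [-1.   5.9  5.8] w 36.8 12.0
13.35 p [0.3965 0.1797 0.0349] tq [  2.9 -20.7   2.2 -22.6   1.9   0.5   0.1] f [-1.7  6.7  6.6] w 37.0 12.0
13.52 p [0.397  0.1803 0.0342] tq [  3.3 -20.4   2.5 -21.8   2.1   0.7   0. ] f [-2.   7.4  7.9] w 37.2 12.1
```

```bash
python3 -m crank '[[[2,0,0,0,1],[2,0,0,0,1],[2,0,0,0,1],[0.5,0,0,0,1],[0,0,0,0,1]]]' 8 >/dev/null; python3 chk.py; python3 -m crank '[[[0,0,0,0,1],[0,0,0,0,1]]]' 4 >/dev/null; python3 chk.py
```

```text
13.93 p [0.3945 0.1822 0.0316] tq [  0.3 -23.3  -0.8 -26.4   0.1   0.5  -0.1] f [ 0.1  1.  -1.2] w 37.7 8.0
14.1 p [0.3939 0.1818 0.0314] tq [ -0.1 -24.2  -1.3 -28.2  -0.   -0.   -0. ] f [ 0.5 -0.1 -3.3] w 37.8 4.0
```

```bash
for i in 1 2; do :; done; python3 -m crank '[[[0,0,1,0,1],[0,0,0,0,1]]]' >/dev/null; python3 chk.py; python3 -m crank '[[[0,0,1,0,1],[0,0,0,0,1]]]' >/dev/null; python3 chk.py;  python3 -m crank '[[[0,0,1,0,1],[0,0,0,0,1]]]' >/dev/null; python3 chk.py
```

```text
14.27 p [0.3943 0.1823 0.0306] tq [ -0.1 -24.3  -1.3 -28.1  -0.1  -0.   -0. ] f [-0.4  0.1 -5.3] w 37.8 4.0
14.43 p [0.3947 0.1827 0.0299] tq [ -0.  -24.3  -1.3 -28.   -0.1  -0.   -0. ] f [ 0.1  0.2 -4.2] w 37.6 4.0
14.6 p [0.395  0.183  0.0291] tq [  0.1 -24.2  -1.2 -27.7  -0.    0.   -0. ] f [-0.2  0.2 -3.3] w 37.7 4.0
```

```bash
python3 -m crank '[[[0,0,1,0,1],[0,0,0,0,1]]]' >/dev/null; python3 chk.py; python3 -m crank '[[[0,0,1,0,1],[0,0,0,0,1]]]' >/dev/null; python3 chk.py;  python3 -m crank '[[[0,0,1,0,1],[0,0,0,0,1],[0,0,0,0,1]]]' >/dev/null; python3 chk.py
```

```text
14.77 p [0.3951 0.1832 0.0282] tq [  0.3 -24.   -1.  -27.2   0.1   0.1  -0. ] f [ 1.1 -0.4 -2.8] w 37.6 4.0
14.93 p [0.3952 0.1832 0.0273] tq [  0.4 -24.   -1.  -26.9   0.2   0.2  -0. ] f [ 0.2  0.6 -2.9] w 37.5 4.0
15.18 p [0.3951 0.1835 0.0265] tq [  0.9 -23.   -0.3 -25.8   0.6  -0.1   0. ] f [-1.1  2.6  1.3] w 37.4 4.0
```

```bash
python3 -m crank '[[[1.5,0,0.7,0,1],[1.5,0,0.7,0,1],[0,0,0,0,1]]]' 3 >/dev/null; python3 chk.py; python3 -m crank '[[[1,0,0.7,0,1],[0,0,0,0,1],[0,0,0,0,1]]]' >/dev/null; python3 chk.py; python3 - <<'E'
from h import *
s=get_image("scene");cv2.imwrite("pics/m5.png",crop(s,200,370,170,110,4))
E
```

```text
15.43 p [0.3951 0.1852 0.0248] tq [ -0.9 -22.3  -2.2 -26.1  -0.5  -0.8  -0. ] f [-1.1 -2.   3.1] w 37.5 2.9
15.68 p [0.3952 0.1865 0.024 ] tq [ -1.1 -22.8  -2.6 -26.4  -0.7  -0.7  -0. ] f [ 0.2 -2.3  1.3] w 37.3 2.8
```

View pics/m5.png

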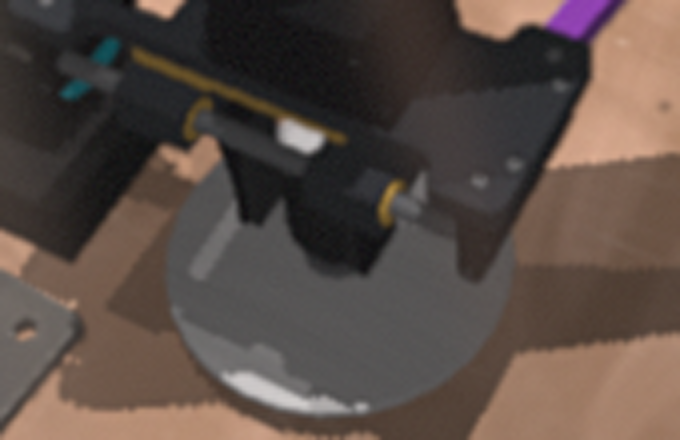

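The lid looks level on the bench: the plate spans about (243,435) to (328,438) in scene pixels, beside the lamp foot without touching it. I'm releasing it and rising.

```bash
python3 -m crank '[[[0,0,0,0,0.05],[0,0,0,0,0],[0,0,0,0,-0.2],[0,0,0,0,-0.4],[0,0,0,0,-0.4],[0,0,0,0,-0.4]]]' 20 >/dev/null; python3 chk.py; python3 -m crank '[[[0,0,-6,0,-0.4],[0,0,-12,0,-0.4],[0,0,-20,0,-0.4],[0,0,-35,0,-0.4],[0,0,-40,0,-0.4],[0,0,-40,0,-0.4],[0,0,0,0,-0.4]]]' >/dev/null; python3 chk.py
cat > fit.py <<'E'
from h import *
s=get_image("scene");t=get_image("top")
def ell(d,x,y,w,h):
    im=d["pixels"][y:y+h,x:x+w].astype(int); m=((im.min(2)>70)&(im.max(2)-im.min(2)<14)).astype(np.uint8)
    m=cv2.morphologyEx(m,cv2.MORPH_OPEN,np.ones((3,3),np.uint8))
    c=max(cv2.findContours(m,0,1)[0],key=cv2.contourArea)
    return cv2.fitEllipse((cv2.convexHull(c)[:,0]+[x,y]).astype(np.float32)),cv2.contourArea(c)
th=np.linspace(0,2*np.pi,90)[:-1,None]
for d,b in((s,(230,385,110,95)),(t,(155,225,70,75))):
    e,a=ell(d,*b); c=plane(d,e[0],.021); 
    q=cv2.fitEllipse(proj(d,c+.067*np.hstack([np.cos(th),np.sin(th),0*th])).astype(np.float32))
    print("meas",np.round(e[0],1),np.round(e[1],1),round(e[2]),"area",a,"flat model",np.round(q[1],1),round(q[2]),"c",c.round(4))
E
python3 fit.py
```

```text
16.23 p [0.395  0.1872 0.0241] tq [ -0.  -23.5  -1.5 -26.   -0.1  -0.    0. ] f [-0.   0.4  0.3] w 58.4 0.0
16.82 p [0.3995 0.1893 0.1851] tq [  0.6 -16.9   3.3 -29.2  -0.1   1.2   0.3] f [1.3 0.8 0.7] w 60.5 0.0
meas [284.3 436.1] [74.9 86.7] 79 area 4999.0 flat model [75.9 88.8] 79 c [0.3919 0.1811 0.021 ]
meas [194.9 262.9] [47.6 51.5] 61 area 1867.5 flat model [48.1 52.3] 59 c [0.3931 0.1706 0.021 ]
```

The scene fit matches a flat lid: measured axes 74.9×86.7 px against 75.9×88.8 px for the model. Now the bar, refined by segmentation.

```bash
python3 - <<'E'
from h import *
s=get_image("scene");t=get_image("top");C=[]
for d,(x,y,w,h) in((s,(268,350,45,50)),(t,(218,238,45,28))):
    im=d["pixels"][y:y+h,x:x+w].astype(int); m=((im.min(2)>125)&(im.max(2)-im.min(2)<35)).astype(np.uint8)
    n,l,st,c=cv2.connectedComponentsWithStats(m); k=1+np.argmax(st[1:,4]); r=cv2.minAreaRect(np.argwhere(l==k)[:,::-1].astype(np.float32))
    b=cv2.boxPoints(r); e=sorted([(b[i]+b[(i+1)%4])/2 for i in range(4)],key=lambda p:np.linalg.norm(p-np.array(r[0])))[2:]
    C.append(c[k]+[x,y]); E=[plane(d,p+[x,y],.014) for p in e]; print(st[k],C[-1].round(1),plane(d,C[-1],.014).round(4),np.round(E,3).tolist(),np.linalg.norm(E[0]-E[1]).round(3))
print(tri(s,C[0],t,C[1])); print(ctrl.get_state()["position"],ctrl.get_state()["joint_positions"].round(2))
E
```

```text
[  8  10  28  32 303] [289.  376.7] [0.4453 0.0714 0.014 ] [[0.447, 0.028, 0.014], [0.446, 0.104, 0.014]] 0.076
[  8  10  28  11 182] [239.  253.1] [0.4456 0.0658 0.014 ] [[0.446, 0.029, 0.014], [0.445, 0.102, 0.014]] 0.074
(array([0.44753538, 0.06724817, 0.0081497 ]), np.float64(0.0009620538935497469))
[0.39437105 0.18668605 0.17644467] [ 0.29 -0.13 -0.73  1.95 -0.09  1.29 -0.41]
```

```bash
python3 -m crank '[[[-20,9,0,0,-0.4],[-35,15,0,0,-0.4],[-35,15,0,0,-0.4],[-30,12.5,0,0,-0.4],[0,0,30,0,-0.4],[0,0,35,0,-0.4],[0,0,35,0,-0.4],[0,0,25,0,-0.4],[0,0,10,0,-0.4],[0,0,0,0,-0.4]]]'; python3 chk.py
```

```text
time: 17.85
position: [0.4423, 0.0666, 0.0387]
tool_rot: [-2.222, -2.212, 0.008]
ft_force: [0.8, 0.1, -0.4]
grip_width: 0.702
grip_force: 0.0
17.85 p [0.4423 0.0666 0.0387] tq [ -0.1 -25.5  -1.2 -26.2   0.   -0.3  -0.1] f [ 0.8  0.1 -0.4] w 61.0 0.0
```

```bash
python3 -m crank '[[[0,3.5,10,0,-0.4],[0,0,12,0,-0.4],[0,0,7,0,-0.4],[0,0,3,0,-0.4],[0,0,2,0,-0.4],[0,0,0,0,-0.4]]]' >/dev/null; python3 chk.py && python3 -m crank '[[[0,0,0,0,1],[0,0,0,0,1],[0,0,0,0,1],[0,0,0,0,1],[0,0,0,0,1],[0,0,0,0,1],[0,0,0,0,1],[0,0,0,0,1],[0,0,0,0,1],[0,0,0,0,1]]]' 30 >/dev/null; python3 chk.py
```

```text
18.35 p [0.4498 0.0668 0.0084] tq [ -0.  -28.3  -2.  -25.4  -0.   -0.1  -0. ] f [ 0.1  0.8 -0.1] w 61.1 0.0
19.18 p [0.4494 0.0667 0.0081] tq [  0.  -28.5  -2.  -25.4  -0.1   0.   -0. ] f [-0.1  0.1 -0.6] w 3.9 0.0
```

The fingers closed to 3.9 mm, so the bar isn't between them. I'll open, rise and measure where it is.

```bash
cat > bar.py <<'E'
from h import *
s=get_image("scene");t=get_image("top")
def segs(d,x,y,w,h):
    im=d["pixels"][y:y+h,x:x+w].astype(int); m=((im.min(2)>115)&(im.max(2)-im.min(2)<40)).astype(np.uint8)
    n,l,st,c=cv2.connectedComponentsWithStats(m)
    for k in range(1,n):
        if st[k,4]>25: print(st[k]+[x,y,0,0,0],(c[k]+[x,y]).round(1),plane(d,c[k]+[x,y],.012).round(4),[round(v,1) for v in cv2.minAreaRect(np.argwhere(l==k)[:,::-1].astype(np.float32))[1]])
print("scene");segs(s,255,340,70,75);print("top");segs(t,205,230,70,40)
E
python3 chk.py; python3 bar.py; python3 -m crank '[[[0,0,0,0,0],[0,0,0,0,-0.4],[0,0,-10,0,-0.4],[0,0,-30,0,-0.4],[0,0,-40,0,-0.4],[0,0,-40,0,-0.4],[0,0,-30,0,-0.4],[-20,-20,0,0,-0.4],[20,-20,0,0,-0.4],[0,0,0,0,-0.4]]]' >/dev/null; python3 chk.py; echo after; python3 bar.py
```

```text
19.18 p [0.4494 0.0667 0.0081] tq [  0.  -28.5  -2.  -25.4  -0.1   0.   -0. ] f [-0.1  0.1 -0.6] w 3.9 0.0
scene
[277 375  14  20  85] [282.3 385.5] [0.4471 0.0918 0.012 ] [8.4, 19.3]
[255 398  68  17 713] [287.4 406.7] [0.418  0.1259 0.012 ] [67.0, 16.0]
top
20.12 p [0.4072 0.069  0.1594] tq [  1.5 -17.6   4.4 -30.7   0.2   0.1  -0.1] f [-0.3  0.9 -0.8] w 56.9 0.0
after
scene
[292 358  12  11  90] [297.5 363.4] [0.4473 0.0373 0.012 ] [10.3, 9.4]
[255 404  26  11 200] [266. 409.] [0.447  0.1451 0.012 ] [25.0, 10.0]
[292 408  20   7  73] [300.1 411.9] [0.3946 0.1258 0.012 ] [19.8, 5.7]
top
[228 249  26  10 112] [241.9 253.7] [0.4461 0.0585 0.012 ] [25.2, 6.7]
```

The bar hasn't moved, so the fingertips passed over it. I'll go back and grip lower.

```bash
python3 -m crank '[[[0,20,0,0,-0.4],[-2,18,20,0,-0.4],[0,0,35,0,-0.4],[0,0,35,0,-0.4],[0,0,30,0,-0.4],[0,0,10,0,-0.4],[0,0,0,0,-0.4],[0,0,0,0,-0.4]]]' >/dev/null; python3 chk.py; python3 -c "
from h import *
print(R.from_rotvec(ctrl.get_state()['tool_rot']).as_matrix().round(3),ctrl.get_state()['joint_positions'].round(3))"
```

```text
20.88 p [0.4481 0.0648 0.0288] tq [  0.  -25.6  -1.4 -24.9  -0.    0.1  -0. ] f [ 0.2 -0.3  0. ] w 61.3 0.0
[[ 0.005  1.     0.   ]
 [ 1.    -0.005  0.001]
 [ 0.001  0.    -1.   ]] [ 0.392  0.099 -0.612  2.093  0.068  0.968 -0.261]
```

```bash
python3 -m crank '[[[1,-1,10,0,-0.4],[0,0,8,0,-0.4],[0,0,5,0,-0.4],[0,0,0,0,-0.4]]]' >/dev/null; python3 chk.py && python3 -m crank '[[[0,0,2,0,-0.4],[0,0,0,0,-0.4]]]' >/dev/null; python3 chk.py && python3 -m crank '[[[0,0,1.5,0,-0.4],[0,0,0,0,-0.4]]]' >/dev/null; python3 chk.py && python3 -m crank '[[[0,0,0,0,0.4],[0,0,0,0,0.7],[0,0,0,0,1],[0,0,0,0,1],[0,0,0,0,1],[0,0,0,0,1],[0,0,0,0,1],[0,0,0,0,1]]]' 30 >/dev/null; python3 chk.py
```

```text
21.22 p [0.4459 0.0656 0.0045] tq [ -0.1 -28.2  -2.1 -25.6   0.   -0.2  -0.1] f [-0.6  0.6  0.1] w 60.9 0.0
21.38 p [0.4465 0.0657 0.0031] tq [ -0.  -28.2  -2.1 -25.2  -0.   -0.   -0. ] f [0.  0.3 0.4] w 61.1 0.0
21.55 p [0.4465 0.0657 0.0017] tq [ -0.  -28.4  -2.1 -25.2  -0.   -0.   -0. ] f [ 1.1  0.6 -0.3] w 60.8 0.0
22.22 p [0.4464 0.0657 0.0016] tq [  0.  -28.3  -2.1 -25.1  -0.1   0.   -0. ] f [-1.6 -0.   0.5] w 15.7 0.0
```

```bash
python3 -m crank '[[[0,0,0,0,1],[0,0,0,0,1],[0,0,0,0,1]]]' >/dev/null; python3 chk.py
```

```text
22.47 p [0.4464 0.0657 0.0016] tq [  0.  -28.3  -2.1 -25.1  -0.1   0.   -0. ] f [ 0.7 -0.5 -0.5] w 1.6 0.0
```

Closed on nothing again at TCP z 0.0016, so I suspect a height offset. I'll feel downward gently.

```bash
python3 -m crank '[[[0,0,1.5,0,1],[0,0,0,0,1]]]' >/dev/null; python3 chk.py && python3 -m crank '[[[0,0,1.5,0,1],[0,0,0,0,1]]]' >/dev/null; python3 chk.py && python3 -m crank '[[[0,0,1.5,0,1],[0,0,0,0,1]]]' >/dev/null; python3 chk.py; python3 - <<'E'
from h import *
s=get_image("scene");t=get_image("top");P=ctrl.get_state()["position"]
for d in(s,t):
    p,u=proj(d,[P,P+[0,0,.05]]); print(p.round(1),u.round(1))
    for r in range(int(p[1])-24,int(p[1])+14,3):
        row=d["pixels"][r,int(p[0])-27:int(p[0])+28:3].astype(int); print(r,' '.join('%3d'%(x.mean()) for x in row))
E
```

```text
22.63 p [ 4.463e-01  6.570e-02 -1.000e-04] tq [ -0.  -28.5  -2.2 -25.2  -0.   -0.   -0. ] f [-1.5 -0.1  0.1] w 0.6 0.0
22.8 p [ 0.4462  0.0657 -0.0017] tq [ -0.  -28.6  -2.2 -25.1  -0.   -0.   -0. ] f [-0.   0.1 -0.3] w 0.7 0.0
22.97 p [ 0.4462  0.0657 -0.0031] tq [ -0.  -28.6  -2.2 -25.   -0.   -0.   -0. ] f [-0.2 -0.5 -0.1] w 0.6 0.0
[290.6 380.5] [289.  361.1]
356  87 121 146 164 184 119  36  43  47  54  61  68  65  60  59 102 137  96  31
359  83  79  78  95 102 109  35  44  48  52  54  70 115  85  74  91  98  72 111
362  82  80  80  79  78  80  38  43  46  48  52  58 116 116 123 111  83  56  55
365  82  79  87  94  78  75  50  40  44  48  52  55 116 109 105 115 132 153 115
368  78  78  97  98  96  91  64  40  45  46  52  70 113 104  72  72  89  89  94
371  74  93  95  93  90  84  58  34  42  45  53 114 110  78  75  73  74  73  72
374  91  93  92  90  88  69  68  76  76  39 103 111  91  79  79  76  75  73  69
377  91  92  90  87  71  68  69 117 121 105 113 106  81  82  82  79  77  76  73
380  74  81  88  80  70  65 109 120 120 117 110  82  82  83  82  81  77  76  75
383  70  68  6
[... 673 characters left out ...]
  34  28  24  17  10  19  38  32  25  78  84 159 164 168 163
245  59  53  47  39   2  13   6   8   6   9  69  52  60  72 125 149 154 158 163
248  61  57  42  28   1   3  18  13  14  14  22  21  60  69 131 144 147 148 155
251  59  54  41  19  11  10   8  14   4  22  28  27  70  67 117 122 129 137 151
254  64  53  39  20   3   7  12  10   2  29  26  30 124 119 111 128 125 122 128
257  58  48  38  16  14  17  10  10   7  55  38  74 124 100 111 122 121 126 121
260  53  47  37  26  25  18  24  17  26  53  67  73  68  70 115 120 123 122 122
263  55  43  35  28  20  27  24  26  60  49  73  73  69  67 123 126 126 123 119
266  53  41  29  25  25  29  24  18  65  46  70  73  69  89 142 141 134 123 125
```

In the image the fingertip ends about 7 px (~18 mm) above the projected TCP, just over the bar's top. I'll open and go lower with force checks.

```bash
python3 -m crank '[[[0,0,0,0,0.3],[0,0,0,0,0],[0,0,0,0,0],[0,0,0,0,0],[0,0,0,0,0],[0,0,0,0,0],[0,0,0,0,0]]]' >/dev/null; python3 chk.py && python3 -m crank '[[[0,0,3,0,0],[0,0,2,0,0],[0,0,0,0,0]]]' >/dev/null; python3 chk.py && python3 -m crank '[[[0,0,2,0,0],[0,0,2,0,0],[0,0,0,0,0]]]' >/dev/null; python3 chk.py && python3 -m crank '[[[0,0,2,0,0],[0,0,0,0,0]]]' >/dev/null; python3 chk.py
```

```text
23.65 p [ 0.4465  0.0657 -0.0029] tq [ -0.  -28.6  -2.2 -24.9  -0.1   0.    0. ] f [ 0.4 -0.2  0.3] w 38.4 0.0
23.9 p [ 0.4459  0.0657 -0.0085] tq [ -0.  -29.   -2.4 -24.8  -0.   -0.1  -0. ] f [-0.2 -0.4 -0.1] w 43.1 0.0
24.15 p [ 0.4461  0.0657 -0.0123] tq [ -0.  -29.1  -2.5 -24.6  -0.   -0.1  -0. ] f [-0.  -0.1 -0.2] w 43.3 0.0
24.32 p [ 0.4462  0.0657 -0.0142] tq [ -0.  -29.3  -2.5 -24.5  -0.   -0.1  -0. ] f [ 0.5 -0.2 -0.6] w 43.8 0.0
```

```bash
python3 -m crank '[[[0,0,0,0,1],[0,0,0,0,1],[0,0,0,0,1],[0,0,0,0,1],[0,0,0,0,1],[0,0,0,0,1],[0,0,0,0,1]]]' 30 >/dev/null; python3 chk.py
```

```text
24.9 p [ 0.4465  0.0657 -0.0138] tq [ -0.  -29.1  -2.5 -24.2  -0.   -0.    0. ] f [ 0.  -0.5  0.5] w 14.9 30.0
```

Gripped: 14.9 mm at 30 N. The real tip is about 18 mm above the TCP reading, so bar centre ≈ reading + 22 mm. Now lift, cross over and turn.

```bash
python3 -m crank '[[[0,0,-15,0,1],[0,0,-30,0,1],[0,0,-40,0,1],[0,0,-40,0,1],[0,0,-40,0,1],[0,0,-40,0,1],[0,0,-40,0,1],[0,0,-30,0,1],[0,0,-4,0,1],[0,0,0,0,1]]]' >/dev/null; python3 chk.py && python3 -m crank '[[[-20,-3,0,0,1],[-36,-3,0,0,1],[-36,-3,0,0,1],[-36,-2,0,0,1],[-36,-2,0,0,1],[-36,-2,0,0,1],[-36,0,0,0,1],[-36,0,0,0,1],[-14,0,0,0,1],[0,0,0,0,1]]]' >/dev/null; python3 chk.py; python3 -c "
from h import *
print(ctrl.get_state()['joint_positions'].round(3))"
```

```text
25.73 p [0.4477 0.066  0.2672] tq [  0.  -21.3   2.3 -33.4  -0.1   0.2   0. ] f [-0.3 -0.8 -0.2] w 15.0 30.0
26.57 p [ 0.4279 -0.224   0.2623] tq [  0.1 -28.6   0.4 -32.3   0.    0.    0.3] f [ 0.2  0.5 -0.8] w 15.1 30.0
[ 0.671 -0.048 -0.234  1.734 -0.011  1.459  0.426]
```

```bash
python3 -m crank '[[[0,0,0,-0.118,1],[0,0,0,-0.118,1],[0,0,0,-0.118,1],[0,0,0,-0.118,1],[0,0,0,-0.118,1],[0,0,0,-0.118,1],[0,0,0,-0.118,1],[0,0,0,-0.118,1],[0,0,0,-0.118,1],[0,0,0,-0.118,1]]]' >/dev/null; python3 -m crank '[[[0,0,0,0,1],[0,0,0,0,1]]]'; python3 chk.py; python3 - <<'E'
from h import *
st=ctrl.get_state();M=R.from_rotvec(st["tool_rot"]).as_matrix();print(st["joint_positions"].round(2))
ax=np.array([-.53,.22,.819]);mx=np.array([.923,-.384,0]);m=np.array([.4791,-.2399,.2109])
g=m-.004*mx; g[2]=.262
print("tool shift mm",(M.T@(g-st["position"])*1000).round(1),"yaw",np.degrees(np.arctan2(M[1,0],M[0,0])).round(1))
E
```

```text
time: 27.57
position: [0.4299, -0.2186, 0.264]
tool_rot: [-0.619, -3.078, -0.001]
ft_force: [0.1, 0.3, 0.5]
grip_width: 0.172
grip_force: 30.0
27.57 p [ 0.4299 -0.2186  0.264 ] tq [  0.  -28.4   0.3 -31.8   0.1   0.1   0.2] f [0.1 0.3 0.5] w 15.0 30.0
[ 0.64 -0.05 -0.21  1.73 -0.01  1.46  1.6 ]
tool shift mm [-49.7  -0.6   2. ] yaw 157.2
```

```bash
python3 -m crank '[[[-8,0,0,0,1],[-8,0,0,0,1],[-8,0,0,0,1],[-5,0,0,0,1]]]' >/dev/null; python3 chk.py && python3 -m crank '[[[-5,0,0,0,1],[-5,0,0,0,1]]]' >/dev/null; python3 chk.py && python3 -m crank '[[[-5,-0.6,0,0,1],[-5,0,0,0,1],[0,0,0,0,1],[0,0,0,0,1]]]' >/dev/null; python3 chk.py
```

```text
27.9 p [ 0.4579 -0.2317  0.2648] tq [  0.  -32.2  -0.1 -31.8   0.   -0.1   0. ] f [-0.6  0.8 -0.9] w 15.0 30.0
28.07 p [ 0.4661 -0.2352  0.2647] tq [  0.  -32.6  -0.1 -33.3   0.   -0.5   0. ] f [-0.4  0.5  0.5] w 14.8 30.0
28.4 p [ 0.4745 -0.2397  0.265 ] tq [ -0.5 -31.4  -0.6 -34.2  -0.   -0.8  -0. ] f [-0.   0.5 -0.1] w 15.1 30.0
```

```bash
python3 -m crank '[[[0,0,15,0,1],[0,0,15,0,1],[0,0,10,0,1],[0,0,0,0,1]]]' >/dev/null; python3 chk.py && python3 -m crank '[[[0,0,10,0,1],[0,0,10,0,1],[0,0,10,0,1],[0,0,0,0,1]]]' >/dev/null; python3 chk.py && python3 -m crank '[[[0,0,8,0,1],[0,0,6,0,1],[0,0,6,0,1],[0,0,0,0,1]]]' >/dev/null; python3 chk.py && python3 -m crank '[[[0,0,4,0,1],[0,0,4,0,1],[0,0,0,0,1]]]' >/dev/null; python3 chk.py
```

```text
28.73 p [ 0.4749 -0.2402  0.2252] tq [ -0.3 -28.8  -0.4 -30.8   0.1  -0.2  -0. ] f [ 0.1 -0.1 -1.3] w 15.0 30.0
29.07 p [ 0.4731 -0.2372  0.1916] tq [  0.7 -29.5   0.7 -34.9   0.1  -0.3  -0. ] f [-0.7  0.2 -0.3] w 14.9 30.0
29.4 p [ 0.4723 -0.2385  0.171 ] tq [  0.1 -32.7  -0.  -36.5  -0.3  -0.1  -0. ] f [-0.7  0.9 -0.9] w 14.9 30.0
29.65 p [ 0.4734 -0.2381  0.1641] tq [  0.5 -35.7   0.1 -37.9  -0.5  -0.   -0. ] f [-1.  -0.5 -0.1] w 14.8 30.0
```

Joint torques 2 and 4 are creeping up while the wrist force stays at zero, so the arm may be brushing the lamp. The bar is inside the rim, so I'll release here and rise.

```bash
python3 -m crank '[[[0,0,0,0,0.1],[0,0,0,0,0.1],[0,0,0,0,0.1],[0,0,0,0,0.1],[0,0,0,0,0.1]]]' >/dev/null; python3 chk.py; python3 -m crank '[[[0,0,-6,0,0.1],[0,0,-15,0,0.1],[0,0,-25,0,0.1],[0,0,-30,0,0.1],[0,0,-30,0,0.1],[0,0,0,0,0.1]]]' >/dev/null; python3 chk.py;  python3 -m crank '[[[15,0,-10,0,0.1],[30,0,0,0,0.1],[35,10,0,0,0.1],[30,20,0,0,0.1],[0,40,0,0,0.1],[0,40,0,0,0.1],[0,40,0,0,0.1],[0,40,0,0,0.1],[0,0,0,0,0.1]]]'; python3 chk.py
```

```text
30.07 p [ 0.4741 -0.2386  0.1655] tq [  1.5 -39.1   0.9 -41.1  -0.9   0.1  -0. ] f [ 0.2 -0.2  0.2] w 36.8 0.0
30.57 p [ 0.4784 -0.2417  0.2828] tq [ -2.4 -29.   -2.3 -30.4  -0.1   0.1   0. ] f [1.2 0.8 0.5] w 39.4 0.0
time: 31.32
position: [0.4518, -0.0128, 0.2882]
tool_rot: [0.598, 3.074, 0.01]
ft_force: [-1.2, 1.1, 0.3]
grip_width: 0.451
grip_force: 0.0
31.32 p [ 0.4518 -0.0128  0.2882] tq [  1.2 -19.6   3.2 -31.3   0.4  -0.1  -0.9] f [-1.2  1.1  0.3] w 39.2 0.0
```

Now a numeric check from both cameras: the bar inside the drum, the lid flat, and the bystanders unmoved.

```bash
python3 - <<'E'
from h import *
s=get_image("scene");t=get_image("top")
s0=cv2.imread("pics/scene0.png")[:,:,::-1];t0=cv2.imread("pics/top0.png")[:,:,::-1]
ax=np.array([-.53,.22,.819]);u=np.array([.384,.923,0]);v=np.cross(ax,u);m=np.array([.4791,-.2399,.2109])
th=np.linspace(0,2*np.pi,60)[:,None]; c=m+.057*(np.cos(th)*u+np.sin(th)*v)
for n,d in(("scene",s),("top",t)):
    k=np.zeros((480,640),np.uint8); cv2.fillPoly(k,[proj(d,c).round().astype(int)],1)
    im=d["pixels"].astype(int); w=((im[...,2]-im[...,0]<45)&(im.mean(2)>75)&(k>0)).astype(np.uint8)
    nn,l,st,ce=cv2.connectedComponentsWithStats(w)
    print(n,"mouth area",k.sum(),"grey blobs",[(st[i].tolist(),ce[i].round(0).tolist(),im[l==i].mean(0).round(0).tolist()) for i in range(1,nn) if st[i,4]>12])
    x,y,ww,hh=cv2.boundingRect(k)
    for r in range(y,y+hh,4): print(r,' '.join('%3d/%3d'%(im[r,q,0],im[r,q,2]) for q in range(x,x+ww,5)))
def diff(n,a,b,x,y,w,h): print(n,np.abs(a[y:y+h,x:x+w].astype(int)-b[y:y+h,x:x+w]).mean().round(1))
diff("cube s",s["pixels"],s0,222,300,50,55);diff("cube t",t["pixels"],t0,250,195,35,35);diff("snips s",s["pixels"],s0,395,235,80,45);diff("purple s",s["pixels"],s0,325,355,40,40);diff("machine t",t["pixels"],t0,315,270,55,30);diff("flat t",t["pixels"],t0,215,168,45,33)
E
sed -i 's/(230,385,110,95)/(230,385,110,95)/' fit.py; python3 fit.py
```

```text
scene mouth area 2062 grey blobs []
168  23/ 22  44/143  24/ 59  29/ 64  24/ 65  27/ 68  26/ 70  32/113 193/145 194/124 192/121
172  22/ 25  28/ 65  25/ 66  26/ 68  28/ 70  26/ 70  26/ 69  29/ 70  29/ 94 189/130 194/124
176  21/ 20  22/ 67  26/ 70  25/ 71  27/ 72  27/ 71  26/ 67  27/ 71  25/ 69  33/109 200/126
180  21/ 22  21/ 68  25/ 70  25/ 71  29/ 73  27/ 74  25/ 26  29/ 74  31/ 72  29/ 70  78/133
184  17/ 20  26/ 73  25/ 71  27/ 72  26/ 74  27/ 36  24/ 70  28/ 72  27/ 71  28/ 69  27/ 96
188  21/ 26  32/ 81  28/ 81  30/ 82  28/ 71  25/ 38  28/ 73  24/ 71  29/ 71  24/ 68  28/ 70
192  19/ 28  30/ 79  28/ 81  31/ 82  25/ 36  28/ 75  28/ 73  28/ 72  27/ 69  27/ 70  23/ 65
196  23/ 39  29/ 83  26/ 80  30/ 83  32/ 84  32/ 85  26/ 73  24/ 70  28/ 70  23/ 68  23/ 64
200  30/ 85  49/155  28/ 79  32/ 84  30/ 84  28/ 82  35/ 81  28/ 71  24/ 69  26/ 69  23/ 65
204  32/ 84  30/ 77  40/117  29/ 81  28/ 81  25/ 79  26/ 79  30/ 73  25/ 68  25/ 56  28/ 74
208  32/ 82  28/ 77  34/ 93  38/116  29/ 79  31/ 81  31/ 80  30/ 79  29/ 69  28/ 25  48/156
212  30/ 82  29/ 77  29/ 77  27/ 76  44/132  35/ 69 
[... 892 characters left out ...]
2  21/ 71
251  59/ 99  24/ 88  28/101  34/134 179/171 179/171  36/146  28/132  33/132  20/ 74
255  68/ 70  30/109  24/ 98  79/116 191/182  99/120  37/148  42/138  30/123  22/ 69
259  66/ 71  48/106  15/ 86 139/139 209/201  36/138  39/148  35/144  22/118  33/128
263  90/ 95  66/ 69  37/138  21/ 85  23/ 88  22/ 99  30/101  31/105  30/127  12/ 80
267 130/139  65/ 69  71/ 74  50/109  39/145  24/111  32/ 86  39/147  16/ 72  62/ 82
cube s 15.6
cube t 62.6
snips s 19.7
purple s 50.9
machine t 15.9
flat t 95.6
meas [284.4 436.2] [75.3 86.7] 78 area 5025.5 flat model [76.  88.8] 79 c [0.3916 0.1813 0.021 ]
meas [209.1 267. ] [19.2 37.2] 22 area 334.0 flat model [48.5 52.2] 59 c [0.3904 0.1309 0.021 ]
```

The top view shows a bright bar-like shape (about 17×18 px) inside the mouth at (357,253). The scene fit of the lid is unchanged and flat, and the arm is clear of everything. Handing in.

```bash
python3 -m crank '[[[0,0,0,0,0.1],[0,0,0,0,0.1],[0,0,0,0,0.1]]]'; python3 -c "
from bench import job
print(job.close_job())"
```

```text
time: 31.77
position: [0.4468, -0.0229, 0.2835]
tool_rot: [0.621, 3.079, 0.0]
ft_force: [-0.0, 0.2, 0.2]
grip_width: 0.447
grip_force: 0.0
the job is handed in; nothing more can be done
None
```

I handed the job in at 31.8 s: the lid is flat on the bench with its knob up, and the bar is in the open drum, released just inside the rim so it dropped the rest of the way. While I lowered the bar, joint torques rose with no wrist force, so the arm may have brushed the lamp, and my last check of the other items was partly blocked by the arm.

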